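Fill the last two gaps in the dowel tin

ROBOT

A 7-joint arm with a two-finger parallel gripper is mounted at the origin on a cart in front of the work surface, level with it; the furniture and walls round the work are solid. World frame = base frame: x ahead of the robot, y to its left, z up, the work surface at z = 0. Lengths are in m, angles in rad, forces in N, time in s.
With the tool pointing down it reaches from about 0.35 to 0.9 m from the base axis. Payload 7.2 kg.
Tool frame: the origin (TCP) lies on the mounting face of the last link; the fingertips stand 173 mm ahead of it and the grasp point (between the pads) lies r.grip_depth ahead of it (r.grip_depth is the distance from the TCP to the grasp point, in m); z points along the fingers, y is the direction in which the jaws open and shut (so a half turn about z gives the same grasp; the last joint's range is limited). The gripper opens to 85 mm and grips with 20 to 120 N. Pads are 22 mm wide; open, the fingers measure 114 mm over their backs; the gripper's body (76 mm by 85 mm) begins 54 mm behind the grasp point. The pads swing forward as they close: fully open they stand 13 mm farther back than shut.
Start: joints at [1.279, 0.411, -0.013, 1.596, 0.006, 1.134, -0.082], TCP at [0.139, -0.609, 0.405] pointing down, gripper open.
Joint ranges: [-2.95, 2.95], [-0.29, 1.99], [-1.47, 1.44], [0.14, 2.54], [-1.03, 4.17], [0.13, 1.85], [-2.86, 2.86]. Speed limits (rad/s): [2.39, 2.39, 3.01, 3.01, 3.14, 3.14, 3.14].

INTERFACE

Orientations are given as a rotation vector (axis times angle).
In Python, from cell import r gives the robot as it stands.
- The arm moves only by the tool apply_moves, never from a script. Its argument "commands" is a list of rows, each a list of 2 entries, a list of its own where there are three numbers: the shift along the tool's x, y, z in mm, then the turn about the tool's z in degrees. A call has 1 to 5 rows; each row is the pose to reach, as a shift and turn from the pose commanded when the call began, along the tool's axes at that moment; what a row does not reach only later rows make up. A row lasts 1/8 s, in which the tool goes at most 62.5 mm and 10.7 degrees, less where a joint would pass 70% of its speed; a pose out of reach is approached as far as the arm can. A call with a gripper value outside its range is refused whole. "claw" is the opening, from 0 (shut) to 1 (fully open), set as the call begins (left out, the last holds). The fingers move at their own pace and stop on an object; "grip_force" is the grip in N (left out, the last holds). Time passes only in rows, so rows that repeat a pose let the fingers close. It gives the time, the measured TCP pose, the force and the opening at its end, in the units of the state.
- r.read_state(): the state, without advancing time (a new reading comes with each control period).
- r.read_camera(name): name is "side" or "top" or "wrist"; returns (picture, depth): 480x640x3 uint8, red, green, blue; 480x640 float32, m along the optical axis (not along the pixel's ray), 0 where there is no reading.
- r.camera_params(name): a dict with "K" (3x3 intrinsics, pixels), "xyz" and "attitude" of the camera in the world; the wrist camera has in their place "T_tool_cam" (4x4, takes a point from camera to tool coordinates, whose origin is the TCP and whose axes are the flange's). Camera axes: x right, y up, looking along -z (the intrinsics and any distortion apply to the point x, -y, -z); pixel columns grow to the right and rows downward; lengths in m; the calibration is good to about 2 mm. A picture is of the moment at which its call begins: read the wrist's pose just before it. camera_params takes no time and is no camera call.
- r.sign_off(): hands the job in, once; it reports no verdict.
Trained networks look in the newest picture that a camera, given by its name, has taken for a name from the list of things; names that differ only in an ending like _2 or _b are one class to them, and where a whole thing is asked for, a point or a joint stands for the part that bears it (a point fixed in the world has none). Each returns a list of dicts, best first, with "score" (0 to 1); they miss things now and then, are a little off and sometimes report something else, mostly with a low value. They report only what shows in the picture. A call takes as long as a camera call. They do not tell look-alikes from the thing itself.
- r.search_frame(camera, label): "box" ([centre column, centre row, width, height] in pixels, round what is visible of it).
- r.mark_of(camera, label): "centre" ([row, column] in pixels: a listed point, or the origin of a listed thing).
The state is a dict: "clock": time; "q": joint angles; "joint_velocities": joint speeds; "joint_torque": joint torques, N m; "position": TCP position; "orientation": TCP orientation; "ft_force": force on the tool from outside, world axes, zero at the start; "wrist_torque": the same for the moment, N m; "width": finger opening in m.
Only numpy, scipy, OpenCV 4.12 (cv2) and the standard library are available. Lean on these libraries where they do the work, as an engineer would, in place of code of your own. Each camera call takes 0.05 s, during which the arm holds its last target.

TASK

The round steel tin on the bench stores 36 mm dowels, packed upright in a honeycomb: one in the middle and six places round it, two of which are still empty. Stand the two long dowels of that same thickness in the two gaps, one in each, upright and right down on the tin's floor. Leave the stouter round block standing where it is.

Things in the scene. Friction and masses are not known exactly. Their poses are not given: they have to be found in the camera images.
- dowel_a_center (a point): plain pale wooden dowel standing upright on the table, 36 mm diameter, 140 mm long, about 75 g, ends bevelled by 3 mm; the point is at its centre, 70 mm above its foot; its z axis runs up along the dowel; yaw means nothing. The two long dowels are alike and either may take either gap
- dowel_b_center (a point): plain pale wooden dowel standing upright on the table, 36 mm diameter, 140 mm long, about 75 g, ends bevelled by 3 mm; the point is at its centre, 70 mm above its foot; its z axis runs up along the dowel; yaw means nothing. The two long dowels are alike and either may take either gap
- tin: fixed round open steel tin, inner diameter 132, height 40, floor 3 mm thick; origin at the centre of its underside, z up. Five loose short dowels (36 mm diameter, 48 long, tops 51 mm above the table) stand in it: one central, four at 44 mm from the centre, 60, 120, 240 and 300 deg from the tin's x axis. The gaps lie on its x axis at x = +44 and -44 mm; play 8 mm to neighbours, 4 mm to the wall
- stout_center (a point): bystander: a stouter and lower pale round wooden block standing upright on the table, 56 mm diameter, 110 mm high; too thick for the gaps; the point is at its centre, 55 mm above its foot; z up along the block
There are look-alikes about, which are no part of the job. What is shaped like the part that bears dowel_a_center but blue is not meant. Leave any yellow look-alike of the part that bears dowel_b_center alone.

How it is judged:
By the outcome, as a careful person would: the job done as asked, in the order asked, and still so for the second after the job is handed in, with the robot touching nothing.
It also fails if it takes over 58 s, if anything falls off the work surface, if the arm or the gripper's body presses on something with over 40 N, if the wrist force passes 120 N, or if a joint passes its speed limit or range.

## Working session

There is one attempt and no reset: what is moved stays moved. The work goes in short steps, Python scripts to look and compute and a tool call to move; the robot and the scene stay as the last step left them, time stands still between calls to the robot, and variables do not carry over. Pictures are saved under pics/ and viewed, and the job is handed in when it is done.

Besides the shell and the picture viewer there is one more tool, called after "Call:" in YAML: its name, and indented under it one key for each argument. apply_moves: Moves the arm, as the interface text tells. Its arguments: {"type":"object","properties":{"commands":{"type":"array","items":{"type":"array"}},"claw":{"type":"number"},"grip_force":{"type":"number"}},"required":["commands"]}

```bash
ls; mkdir -p pics
python3 - <<'E'
from cell import r
import cv2,numpy as np
np.set_printoptions(precision=4,suppress=True)
s=r.read_state(); print(s); print(r.grip_depth)
for n in ["side","top","wrist"]:
    p=r.camera_params(n); print(n,p)
    im,d=r.read_camera(n); cv2.imwrite(f"pics/{n}0.png",im[:,:,::-1]); np.save(f"{n}0.npy",d)
    for l in ["dowel_a_center","tin","stout_center"]:
        print(l,r.search_frame(n,l),r.mark_of(n,l))
E
```

```text
pics
{'clock': 0.0, 'q': array([ 1.2788,  0.4119, -0.0127,  1.5971,  0.0056,  1.1343, -0.0822]), 'joint_velocities': array([-0.0003, -0.0016, -0.001 , -0.0005, -0.0012,  0.001 ,  0.0014]), 'joint_torque': array([ -0.0003, -60.0626,   0.682 , -29.9401,   0.0138,   0.0106,
        -0.    ]), 'position': array([ 0.1386, -0.6092,  0.4038]), 'orientation': array([-3.1203, -0.3507,  0.0005]), 'ft_force': array([-0.3859, -0.4   , -1.0892]), 'wrist_torque': array([-0.0485, -0.0658, -0.0367]), 'width': 0.08519520886857317}
0.1547
side {'K': array([[518.153 ,   0.    , 314.7064],
       [  0.    , 518.153 , 249.5055],
       [  0.    ,   0.    ,   1.    ]]), 'xyz': array([0.1439, 0.7966, 0.4172]), 'attitude': array([ 0.3245, -1.4591, -2.2922])}
dowel_a_center [{'box': [270.8, 285.6, 28.2, 99.5], 'score': 0.93}, {'box': [302.9, 314.1, 26.7, 107.6], 'score': 0.63}] [{'centre': [288.9, 268.7], 'score': 0.92}, {'centre': [314.9, 305.6], 'score': 0.86}]
tin [{'box': [308.6, 221.3, 73.2, 48.3], 'score': 0.89}] [{'centre': [223.7, 307.9], 'score': 0.71}]
stout_center [{'box': [244.2, 256.6, 39.7, 78.
[... 373 characters left out ...]
.9, 37.5], 'score': 0.72}] [{'centre': [255.4, 190.9], 'score': 0.74}, {'centre': [227.2, 224.0], 'score': 0.7}]
tin [{'box': [412.8, 218.8, 76.8, 76.2], 'score': 0.59}] [{'centre': [218.5, 405.9], 'score': 0.67}]
stout_center [{'box': [287.4, 190.9, 28.5, 46.5], 'score': 0.82}] [{'centre': [191.5, 288.1], 'score': 0.73}]
wrist {'K': array([[427.822 ,   0.    , 318.3487],
       [  0.    , 427.822 , 241.6739],
       [  0.    ,   0.    ,   1.    ]]), 'T_tool_cam': array([[-0.0015,  0.9521,  0.3059,  0.0777],
       [ 1.    ,  0.0015,  0.0003, -0.0004],
       [-0.0002,  0.3059, -0.9521,  0.0296],
       [ 0.    ,  0.    ,  0.    ,  1.    ]])}
dowel_a_center [] []
tin [] []
stout_center [] []
```

View pics/top0.png

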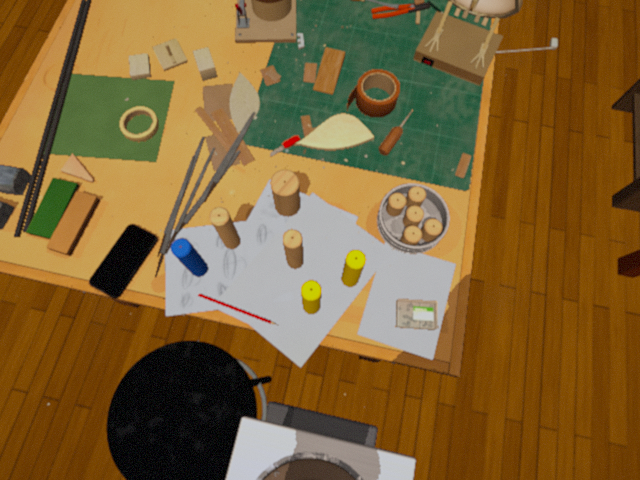

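View pics/side0.png

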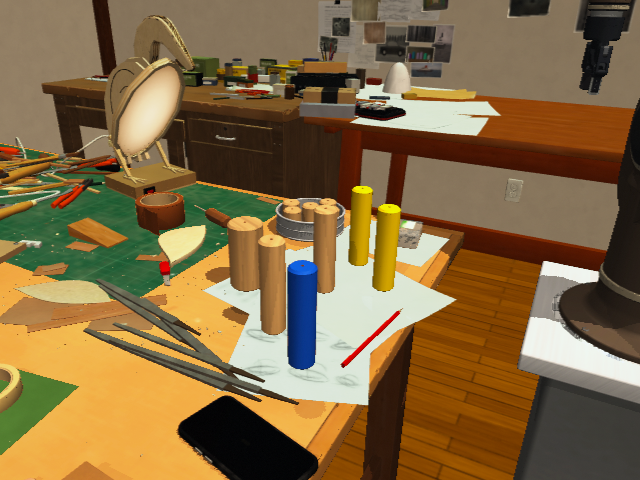

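View pics/wrist0.png

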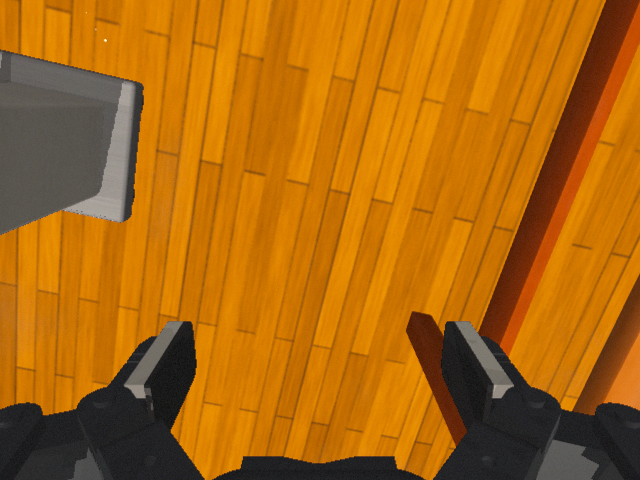

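```bash
cat > h.py <<'E'
import numpy as np,cv2
from scipy.spatial.transform import Rotation as R
np.set_printoptions(precision=4,suppress=True)
def cloud(d,K,Rw,t):
    v,u=np.mgrid[0:480,0:640]
    x=(u-K[0,2])/K[0,0]*d; y=-(v-K[1,2])/K[1,1]*d
    P=np.stack([x,y,-d],-1)@Rw.T+t
    P[d<=0]=np.nan
    return P
def campose(r,name,s=None):
    p=r.camera_params(name)
    if name!="wrist": return p["K"],R.from_rotvec(p["attitude"]).as_matrix(),p["xyz"]
    Rt=R.from_rotvec(s["orientation"]).as_matrix(); T=p["T_tool_cam"]
    return p["K"],Rt@T[:3,:3],Rt@T[:3,3]+s["position"]
def circ(p):
    A=np.c_[2*p,np.ones(len(p))]; s=np.linalg.lstsq(A,(p**2).sum(1),rcond=None)[0]
    return s[:2],np.sqrt(s[2]+s[0]**2+s[1]**2)
E
python3 - <<'E'
from h import *
from cell import r
for n in ["top","side"]:
    K,Rw,t=campose(r,n); d=np.load(n+"0.npy"); P=cloud(d,K,Rw,t)
    im=cv2.imread(f"pics/{n}0.png")
    table=np.abs(P[...,2])<.02
    print(n,"table z med",np.nanmedian(P[table][:,2]))
    for lo,hi in [(.128,.15),(.1,.122),(.044,.058)]:
        m=((P[...,2]>lo)&(P[...,2]<hi)).astype(np.uint8)
        k,lab,st,c=cv2.connectedComponentsWithStats(m)
        for i in range(1,k):
            if st[i,4]<25: continue
            q=P[lab==i]
            if np.hypot(*np.nanmedian(q,0)[:2])>1: continue
            e,_=cv2.minEnclosingCircle(q[:,:2].astype(np.float32)),0
            print(lo,c[i],st[i,4],"med",np.median(q,0),"mec",e[0],im[lab==i].mean(0))
E
```

```text
top table z med 0.0005612808858806995
0.128 [219.5413 217.1498] 327 med [0.4673 0.2676 0.1392] mec (0.46959492564201355, 0.2694098949432373) [ 97.3761 155.4618 188.5688]
0.128 [292.3183 239.2793] 333 med [0.4551 0.1321 0.1393] mec (0.45717355608940125, 0.13308100402355194) [102.6967 159.5225 192.1532]
0.128 [181.2886 248.1657] 350 med [0.3975 0.3149 0.1391] mec (0.3980364501476288, 0.3168638050556183) [167.1714  91.0486  35.2886]
0.128 [355.6058 259.8174] 345 med [0.443  0.0176 0.1393] mec (0.44474804401397705, 0.017198657616972923) [ 10.4145 189.     194.9362]
0.128 [310.9917 290.5691] 362 med [0.3737 0.0802 0.1391] mec (0.37490689754486084, 0.08078872412443161) [  9.5608 190.0221 195.6215]
0.1 [284.6559 183.3981] 648 med [0.5713 0.1765 0.1094] mec (0.5730226635932922, 0.17723317444324493) [ 94.7392 152.3704 192.7701]
0.1 [224.8144 227.9175] 97 med [0.4561 0.2584 0.1112] mec (0.46755585074424744, 0.26768577098846436) [ 56.5464  90.299  123.5876]
0.1 [293.5507 250.942 ] 69 med [0.4418 0.1273 0.1116] mec (0.4509599804878235, 0.1311781108379364) [ 56.4493  90.5652 124.9275]
0.1 [189.62
[... 4207 characters left out ...]
3934307098) [ 52.6481  99.7339 144.1888]
0.044 [383.9888 263.4101] 178 med [0.3682 0.0958 0.0507] mec (0.3723541498184204, 0.08394510298967361) [  2.6011 135.1236 174.7022]
0.044 [324.5471 264.8176] 170 med [0.4468 0.1475 0.0519] mec (0.4541027545928955, 0.13508285582065582) [ 62.2118 111.2118 157.0882]
0.044 [617.2867 302.1964] 443 med [0.0423 0.0537 0.0511] mec (0.04173199087381363, 0.032666049897670746) [20.9029 27.0474 34.3657]
0.044 [272.6217 303.1957] 230 med [0.4584 0.284  0.0508] mec (0.46551764011383057, 0.27315130829811096) [ 59.4783 110.3174 156.6696]
0.044 [300.7762 335.3538] 277 med [0.3899 0.332  0.051 ] mec (0.39624813199043274, 0.3201606571674347) [120.8917  50.3682  14.0036]
```

Run:
```python
import cv2,numpy as np
a=cv2.imread("pics/top0.png")
cv2.imwrite("pics/top0z.png",cv2.resize(a[150:320,160:460],None,fx=2.6,fy=2.6,interpolation=cv2.INTER_CUBIC))
```

```text
(no output)
```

View pics/top0z.png

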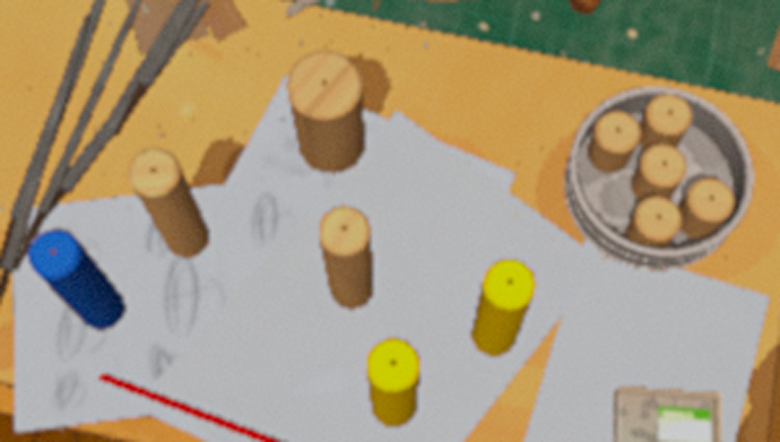

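The two plain pale long dowels are at top pixels (222,228) and (293,250). The blue one at (187,259) and the yellow ones at (355,268) and (311,297) are look-alikes, and (287,192) is the stout block. The enlarged crop confirms this: both chosen dowels are wood-coloured, 140 mm high and thin. Next I move over the tin to refine its position.

Call:
apply_moves:
  commands:
    - [[50,-36,-1],0]
    - [[100,-72,-3],0]
    - [[150,-108,-5],0]
    - [[200,-144,-6],0]
    - [[250,-180,-8],0]
  claw: 1

```text
clock: 1.68
position: [0.3435, -0.3768, 0.413]
orientation: [3.121, 0.351, 0.001]
ft_force: [0.9, 0.0, -0.9]
width: 0.0856
```

Call:
apply_moves:
  commands:
    - [[50,-36,-1],0]
    - [[100,-72,-3],0]
    - [[150,-108,-5],0]
    - [[200,-144,-6],0]
    - [[250,-180,-8],0]

```text
clock: 2.3
position: [0.5474, -0.1459, 0.421]
orientation: [3.122, 0.35, 0.001]
ft_force: [0.7, -1.1, -0.9]
width: 0.0855
```

Call:
apply_moves:
  commands:
    - [[33,-26,0],0]
    - [[55,-46,0],0]
    - [[55,-46,0],0]
    - [[55,-46,0],0]

```text
clock: 2.8
position: [0.5894, -0.0911, 0.4205]
orientation: [3.121, 0.35, -0.001]
ft_force: [-0.7, -0.2, -0.5]
width: 0.0852
```

```bash
cat > tin.py <<'E'
import sys
from h import *
from cell import r
tag=sys.argv[1]
s=r.read_state(); im,d=r.read_camera("wrist"); cv2.imwrite(f"pics/{tag}.png",im[:,:,::-1])
print(s["position"],s["orientation"],s["q"],s["clock"],s["width"])
P=cloud(d,*campose(r,"wrist",s)); np.save(tag+".npy",P)
z=P[...,2]
for lo,hi in [(.046,.056),(.13,.146),(.034,.044)]:
    m=((z>lo)&(z<hi)).astype(np.uint8)
    k,lab,st,c=cv2.connectedComponentsWithStats(m)
    for i in range(1,k):
        if st[i,4]<100: continue
        q=P[lab==i]; e=cv2.minEnclosingCircle(q[:,:2].astype(np.float32))
        print(lo,c[i],st[i,4],"med",np.median(q,0),"mec",np.array(e[0]),e[1])
E
python3 tin.py w1
```

```text
[ 0.5894 -0.0911  0.4205] [ 3.1215  0.3498 -0.001 ] [ 0.3335  0.3751 -0.3483  1.6302  0.1375  1.1609 -1.3951] 2.8 0.08521366827448627
0.046 [318.0175 142.9837] 1655 med [ 0.6369 -0.0799  0.0519] mec [ 0.6365 -0.0801] 0.017967987805604935
0.046 [  9.0107 152.0728] 467 med [0.578  0.1534 0.0506] mec [0.5744 0.1633] 0.023511163890361786
0.046 [265.9225 162.1494] 1600 med [ 0.6136 -0.0432  0.0518] mec [ 0.6127 -0.0431] 0.017945146188139915
0.046 [308.5573 197.2109] 1484 med [ 0.5936 -0.0818  0.0519] mec [ 0.5924 -0.0821] 0.018146038055419922
0.046 [349.1805 230.5999] 1402 med [ 0.5736 -0.1205  0.0518] mec [ 0.5724 -0.1213] 0.018319062888622284
0.046 [299.928  247.4788] 1347 med [ 0.5502 -0.0839  0.0518] mec [ 0.5488 -0.0843] 0.01812610775232315
0.046 [ 43.5613 286.1624] 351 med [0.4696 0.1221 0.0513] mec [0.4582 0.1328] 0.01795484498143196
0.046 [164.5705 316.6779] 149 med [0.4611 0.0185 0.0504] mec [0.4552 0.0209] 0.01425147894769907
0.046 [ 90.8411 370.6308] 214 med [0.3905 0.0789 0.0514] mec [0.3854 0.0825] 0.014587643556296825
0.13 [107.5294 378.2206] 204 med [0.457  0.0288 0.1386] mec [0.4545 0.0299] 0.010475225746631622
0.034 [307.8718 192.9689] 3917 med [ 0.5923 -0.0798  0.0415] mec [ 0.5924 -0.0822] 0.07131921499967575
0.034 [ 16.9327 146.5208] 505 med [0.5813 0.1541 0.039 ] mec [0.575  0.1685] 0.02566498890519142
0.034 [343.2885 212.1538] 104 med [ 0.587  -0.1117  0.0388] mec [ 0.5772 -0.1182] 0.016790593042969704
0.034 [302.2689 228.5126] 119 med [ 0.5643 -0.0827  0.0395] mec [ 0.5542 -0.0829] 0.01703556254506111
0.034 [ 51.8454 280.9685] 317 med [0.4692 0.1219 0.0393] mec [0.458  0.1329] 0.01797495223581791
0.034 [172.6158 312.2158] 190 med [0.46   0.0148 0.0388] mec [0.4524 0.0188] 0.015963835641741753
0.034 [ 96.9548 363.1407] 199 med [0.3906 0.0788 0.0393] mec [0.3857 0.0823] 0.014291331171989441
```

View pics/w1.png

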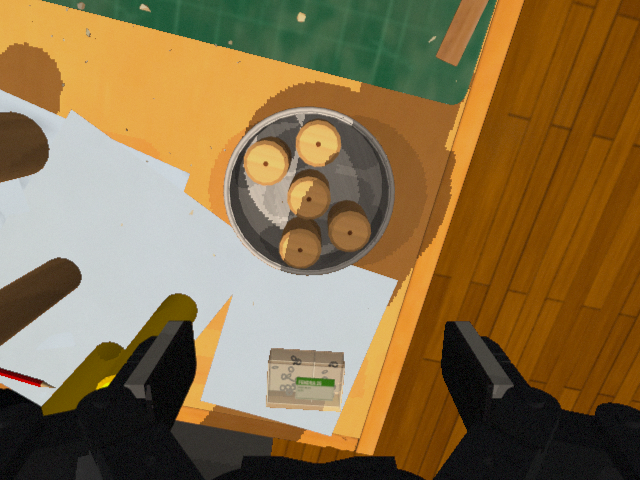

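Tin centre is (0.592, -0.082) and the gap axis is at 122.6°, so the gaps are near (0.570, -0.046) and (0.615, -0.118), at left and right of the centre dowel in the picture. Next I move above the nearer pale dowel.

Call:
apply_moves:
  commands:
    - [[-16,-50,0],0]
    - [[-32,-100,0],0]
    - [[-48,-150,0],0]
    - [[-64,-200,0],0]
    - [[-79,-248,0],0]

```text
clock: 3.48
position: [0.4566, 0.1339, 0.4211]
orientation: [3.122, 0.347, 0.002]
ft_force: [0.8, 1.1, 0.5]
width: 0.0854
```

Call:
apply_moves:
  commands:
    - [[0,0,0],0]
    - [[0,0,0],0]
    - [[0,0,0],0]

```text
clock: 3.85
position: [0.4583, 0.1323, 0.4206]
orientation: [3.122, 0.346, 0.0]
ft_force: [-0.5, -0.7, -0.2]
width: 0.0856
```

```bash
python3 tin.py w2
```

```text
[0.4583 0.1323 0.4206] [3.122  0.346  0.0001] [ 0.0586  0.181  -0.4982  1.895   0.0977  1.0893 -1.8281] 3.85 0.0856325440013062
0.046 [635.4964  37.2786] 280 med [ 0.6291 -0.065   0.0493] mec [ 0.6315 -0.0694] 0.013715219683945179
0.046 [595.6453  54.7694] 2086 med [ 0.6117 -0.0408  0.0519] mec [ 0.6118 -0.0427] 0.018660377711057663
0.046 [625.2771  96.5871] 1303 med [ 0.5891 -0.0745  0.0517] mec [ 0.5916 -0.0808] 0.017828334122896194
0.046 [165.5533 148.2284] 197 med [0.4777 0.2561 0.0513] mec [0.47   0.2687] 0.01786879077553749
0.046 [610.7452 153.0692] 1719 med [ 0.5483 -0.0815  0.0518] mec [ 0.5482 -0.0837] 0.01893439143896103
0.046 [ 96.6224 218.915 ] 294 med [0.4091 0.305  0.051 ] mec [0.399  0.3169] 0.017899371683597565
0.046 [436.8608 238.0619] 194 med [0.4538 0.0324 0.0509] mec [0.4452 0.0206] 0.017835203558206558
0.046 [351.2888 294.0856] 187 med [0.3891 0.0885 0.051 ] mec [0.3767 0.0828] 0.017497606575489044
0.13 [ 96.3463 169.4406] 3205 med [0.4704 0.268  0.1407] mec [0.4688 0.2702] 0.018521420657634735
0.13 [315.3143 236.7693] 2609 med [0.4582 0.1345 0.1408] mec [0.4563 
[... 629 characters left out ...]
5
0.034 [606.8865  95.6939] 379 med [ 0.5882 -0.0669  0.039 ] mec [ 0.5919 -0.0804] 0.017938710749149323
0.034 [636.6709 136.2342] 158 med [ 0.5656 -0.1047  0.0376] mec [ 0.5666 -0.11  ] 0.01304930355399847
0.034 [587.3178 148.9439] 321 med [ 0.5477 -0.0688  0.0391] mec [ 0.5479 -0.082 ] 0.017962247133255005
0.034 [170.8415 147.2459] 183 med [0.4775 0.2559 0.0389] mec [0.4704 0.2682] 0.017661750316619873
0.034 [103.7121 215.5114] 264 med [0.4092 0.3048 0.0391] mec [0.3992 0.3166] 0.017893275246024132
0.034 [433.0343 233.88  ] 175 med [0.4538 0.0326 0.0394] mec [0.4458 0.0216] 0.01749800145626068
0.034 [350.7836 288.2398] 171 med [0.3894 0.0881 0.0389] mec [0.376  0.0825] 0.017916779965162277
```

View pics/w2.png

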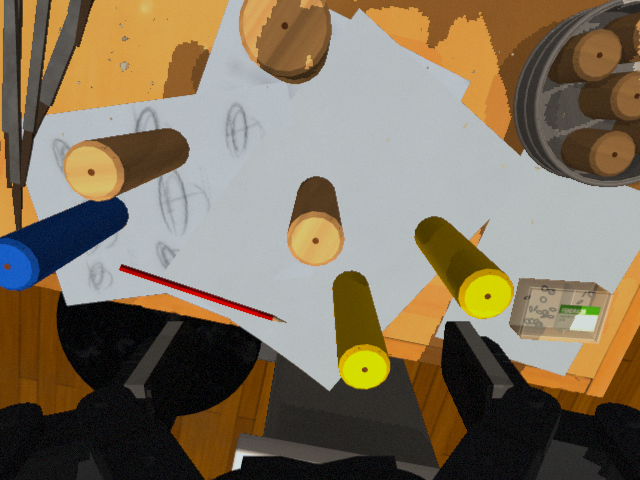

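The view shows the pale dowel centred between the fingers at (315,238), with the yellow ones clear at (364,370) and (487,295). I descend on it.

Call:
apply_moves:
  commands:
    - [[-1,-2,45],0]
    - [[-1,-2,90],0]
    - [[-1,-2,135],0]
    - [[-1,-2,168],0]
    - [[-1,-2,168],0]

```text
clock: 4.53
position: [0.4557, 0.1346, 0.2506]
orientation: [3.121, 0.349, -0.008]
ft_force: [-1.0, 0.1, 1.1]
width: 0.0853
```

Call:
apply_moves:
  commands:
    - [[0,0,0],0]
    - [[0,0,0],0]
    - [[0,0,0],0]
    - [[0,0,0],0]
    - [[0,0,0],0]
  claw: 0
  grip_force: 40

```text
clock: 5.15
position: [0.4569, 0.1355, 0.254]
orientation: [3.122, 0.35, 0.004]
ft_force: [0.8, -1.0, 6.2]
width: 0.0352
```

Call:
apply_moves:
  commands:
    - [[0,0,0],0]
    - [[0,0,0],0]
    - [[0,0,-10],0]
    - [[0,0,-30],0]
    - [[0,0,-50],0]

```text
clock: 5.78
position: [0.4561, 0.1357, 0.3039]
orientation: [-3.122, -0.351, -0.0]
ft_force: [0.4, -0.3, -1.6]
width: 0.035
```

Run:
```python
from h import *
from cell import r
im,d=r.read_camera("side"); cv2.imwrite("pics/s1.png",cv2.resize(im[120:400,180:460,::-1],None,fx=2,fy=2))
```

```text
(no output)
```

View pics/s1.png

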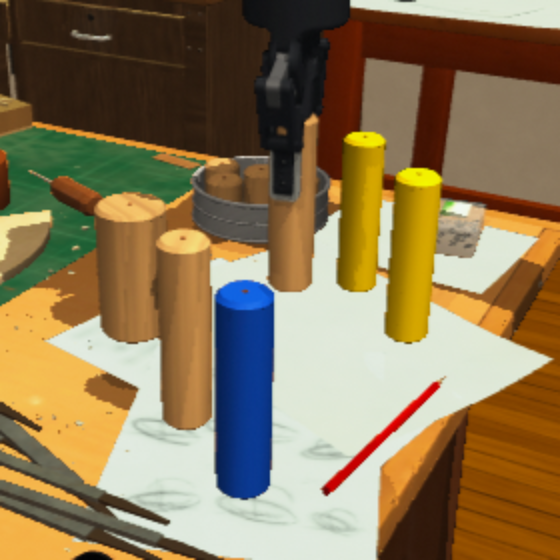

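Dowel lifted cleanly and hangs upright. Raise and carry to the far gap.

Call:
apply_moves:
  commands:
    - [[0,0,-35],0]
    - [[0,0,-75],0]
    - [[0,0,-110],0]
    - [[8,20,-116],0]
    - [[22,60,-116],0]

```text
clock: 6.45
position: [0.4908, 0.0831, 0.4202]
orientation: [-3.121, -0.357, -0.004]
ft_force: [0.6, -0.0, -1.0]
width: 0.0349
```

Call:
apply_moves:
  commands:
    - [[17,48,0],0]
    - [[34,96,0],0]
    - [[51,144,0],0]
    - [[68,196,0],0]
    - [[77,223,0],0]

```text
clock: 7.08
position: [0.6162, -0.1216, 0.4183]
orientation: [3.122, 0.346, -0.001]
ft_force: [-0.5, 0.8, -0.8]
width: 0.0355
```

Call:
apply_moves:
  commands:
    - [[0,0,0],0]
    - [[0,0,0],0]
    - [[0,0,0],0]
    - [[0,0,0],0]

```text
clock: 7.58
position: [0.6154, -0.1173, 0.419]
orientation: [3.122, 0.353, 0.001]
ft_force: [-0.5, -0.2, -0.9]
width: 0.0351
```

```bash
cat > held.py <<'E'
import sys
from h import *
from cell import r
tag=sys.argv[1]; s=r.read_state(); print(s["position"],s["clock"],s["width"])
for n in ["side","top"]:
    im,d=r.read_camera(n); P=cloud(d,*campose(r,n))
    rgb=im.astype(float)
    wood=(rgb[...,0]-rgb[...,2]>40)
    near=np.hypot(P[...,0]-s["position"][0],P[...,1]-s["position"][1])<.045
    for lo,hi in [(-.13,-.1),(-.1,-.07),(.02,.05)]:
        zz=P[...,2]-(s["position"][2]-.1547)
        q=P[near&wood&(zz>lo)&(zz<hi)]
        if len(q)<20: continue
        from scipy.optimize import least_squares
        f=least_squares(lambda c:np.hypot(q[:,0]-c[0],q[:,1]-c[1])-.018,s["position"][:2],loss="soft_l1",f_scale=.001)
        print(n,lo,len(q),f.x, np.abs(f.fun).mean(),"zmin",q[:,2].min())
    cv2.imwrite(f"pics/{tag}_{n}.png",im[:,:,::-1])
E
python3 held.py h1
```

```text
[ 0.6154 -0.1173  0.419 ] 7.575 0.03505466475125412
side -0.1 236 [ 0.6142 -0.1194] 0.0012125005015710566 zmin 0.16718026539022002
side 0.02 76 [ 0.6145 -0.1169] 0.0013861235591743932 zmin 0.2844872420527414
top -0.1 153 [ 0.616  -0.1194] 0.0005216794444615582 zmin 0.1678942488963585
top 0.02 300 [ 0.617  -0.1151] 0.004012587745248474 zmin 0.28435585052261325
```

View pics/h1_side.png

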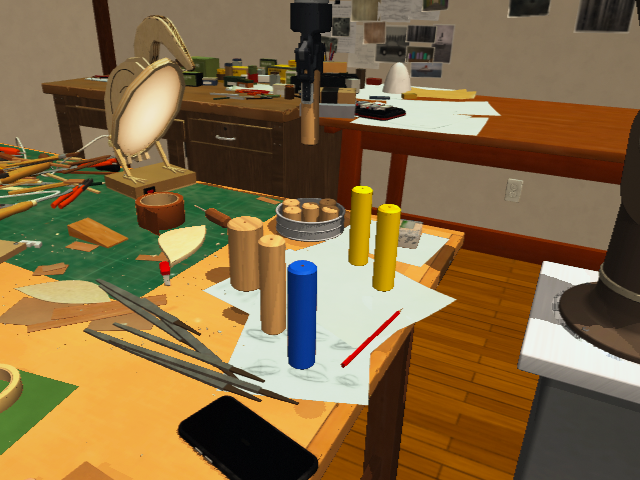

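Call:
apply_moves:
  commands:
    - [[0,-1,40],0]
    - [[0,-1,80],0]
    - [[0,-1,105],0]
    - [[0,-1,105],0]

```text
clock: 8.18
position: [0.6147, -0.1172, 0.3118]
orientation: [-3.121, -0.351, 0.006]
ft_force: [-0.7, -0.4, -0.4]
width: 0.0349
```

Call:
apply_moves:
  commands:
    - [[0,0,10],0]
    - [[0,0,20],0]
    - [[0,0,30],0]
    - [[0,0,40],0]
    - [[0,0,50],0]

```text
clock: 8.8
position: [0.6154, -0.1174, 0.263]
orientation: [3.122, 0.351, -0.0]
ft_force: [0.5, -0.6, -1.2]
width: 0.0351
```

Call:
apply_moves:
  commands:
    - [[0,0,0],0]
    - [[0,0,2],0]
    - [[0,0,4],0]
    - [[0,0,6],0]

```text
clock: 9.3
position: [0.6154, -0.1174, 0.2578]
orientation: [3.122, 0.351, 0.001]
ft_force: [0.6, 0.5, -0.7]
width: 0.0355
```

Call:
apply_moves:
  commands:
    - [[0,0,1],0]
    - [[0,0,2],0]
    - [[0,0,2],0]

```text
clock: 9.68
position: [0.6157, -0.1173, 0.2571]
orientation: [3.121, 0.351, 0.002]
ft_force: [-1.3, 0.6, 7.5]
width: 0.0348
```

Floor contact at TCP 0.257, as predicted, with 7.5 N. I release partway and withdraw.

Call:
apply_moves:
  commands:
    - [[0,0,0],0]
    - [[0,0,0],0]
    - [[0,0,0],0]
    - [[0,0,0],0]
  claw: 0.8

```text
clock: 10.18
position: [0.6154, -0.1174, 0.2555]
orientation: [-3.122, -0.351, 0.0]
ft_force: [0.1, 0.1, -0.9]
width: 0.0686
```

Call:
apply_moves:
  commands:
    - [[0,0,-20],0]
    - [[0,0,-60],0]
    - [[0,0,-110],0]
    - [[0,0,-162],0]
    - [[0,0,-162],0]

```text
clock: 10.8
position: [0.6162, -0.117, 0.4244]
orientation: [3.119, 0.351, 0.015]
ft_force: [0.5, -0.2, -1.3]
width: 0.0683
```

```bash
python3 tin.py w3; python3 held.py h2
```

```text
[ 0.6162 -0.117   0.4244] [3.1193 0.3506 0.0152] [ 0.3556  0.4218 -0.3419  1.5522  0.15    1.1833 -1.361 ] 10.8 0.06833343688646332
0.046 [278.1104 172.9092] 1531 med [ 0.6374 -0.0801  0.0519] mec [ 0.6365 -0.0802] 0.018130697309970856
0.046 [228.1544 191.2242] 1490 med [ 0.614  -0.0435  0.0518] mec [ 0.6129 -0.0427] 0.018282750621438026
0.046 [270.4448 224.6647] 1387 med [ 0.5939 -0.0823  0.0519] mec [ 0.5926 -0.082 ] 0.01799105666577816
0.046 [303.8994 267.1391] 338 med [ 0.5625 -0.1164  0.0518] mec [ 0.5691 -0.1196] 0.017366550862789154
0.046 [263.1242 272.7366] 1272 med [ 0.5506 -0.0841  0.0518] mec [ 0.5489 -0.0843] 0.01819426380097866
0.046 [139.2138 343.9783] 276 med [0.4592 0.0111 0.0512] mec [0.4465 0.0179] 0.01775839366018772
0.13 [320.2516 240.2447] 2615 med [ 0.6171 -0.1186  0.1439] mec [ 0.6148 -0.1191] 0.01830511912703514
0.034 [263.8223 219.0823] 3427 med [ 0.5949 -0.0701  0.0415] mec [ 0.5924 -0.0819] 0.07150005549192429
0.034 [277.8932 207.2136] 103 med [ 0.6081 -0.0858  0.0391] mec [ 0.5982 -0.083 ] 0.01711156964302063
0.034 [268.6736 254.5417] 144 med [ 0.5642 -0.0854  0.0392] mec [ 0.555  -0.0849] 0.016765788197517395
0.034 [144.3874 337.2806] 253 med [0.4594 0.0118 0.0389] mec [0.4462 0.018 ] 0.01791803352534771
0.034 [ 65.5185 382.5247] 162 med [0.3912 0.0821 0.0382] mec [0.3863 0.0838] 0.013026540167629719
[ 0.6156 -0.1171  0.4214] 10.85 0.06824366925010808
side -0.13 109 [ 0.6146 -0.1201] 0.004042817950978348 zmin 0.13682521887727472
top -0.13 285 [ 0.619  -0.1209] 0.005704771076395565 zmin 0.13675535095922264
```

View pics/w3.png

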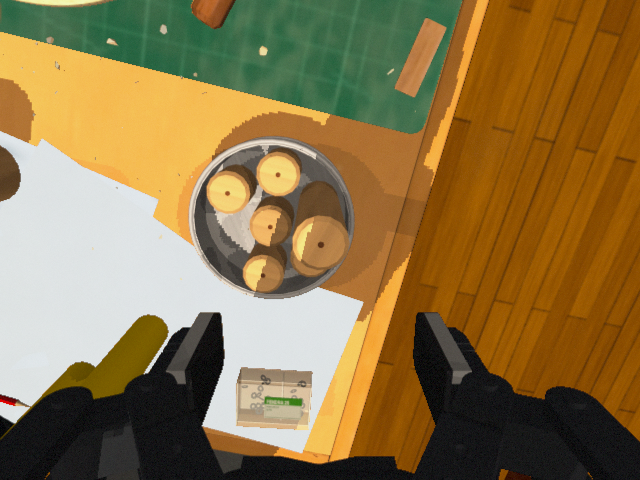

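First dowel is in: its top at 0.144 is 3 mm above its table reading, and it stands at (320,240) with its neighbours unmoved. Next the second dowel.

Call:
apply_moves:
  commands:
    - [[-7,-50,0],0]
    - [[-14,-100,0],0]
    - [[-21,-150,0],0]
    - [[-28,-200,0],0]
    - [[-35,-250,0],0]

```text
clock: 11.58
position: [0.5247, 0.1199, 0.4165]
orientation: [3.122, 0.351, -0.004]
ft_force: [0.2, -0.1, -0.3]
width: 0.0686
```

Call:
apply_moves:
  commands:
    - [[-7,-50,0],0]
    - [[-14,-100,0],0]
    - [[-23,-160,0],0]
    - [[-23,-160,0],0]
    - [[-23,-160,0],0]
  claw: 1

```text
clock: 12.2
position: [0.4677, 0.2692, 0.4166]
orientation: [3.121, 0.352, -0.003]
ft_force: [1.0, -0.5, 0.0]
width: 0.0853
```

Call:
apply_moves:
  commands:
    - [[0,0,0],0]
    - [[0,0,0],0]

```text
clock: 12.45
position: [0.4684, 0.2684, 0.4174]
orientation: [3.122, 0.347, -0.0]
ft_force: [-0.9, -0.8, 0.8]
width: 0.0853
```

```bash
python3 tin.py w4|grep -v ^0.0
```

```text
[0.4684 0.2684 0.4174] [ 3.1218  0.3474 -0.0005] [-0.1835  0.3037 -0.5288  1.7598  0.1683  1.1237 -2.1146] 12.45 0.08533753857350425
0.13 [315.3943 234.5248] 2681 med [0.4706 0.2711 0.1408] mec [0.4688 0.2705] 0.01829754188656807
0.13 [221.6768 319.4772] 2370 med [0.4015 0.3176 0.1407] mec [0.3979 0.3187] 0.018717648461461067
0.13 [559.5407 399.0478] 209 med [0.3903 0.0781 0.1381] mec [0.3875 0.0778] 0.01120872050523758
```

View pics/w4.png

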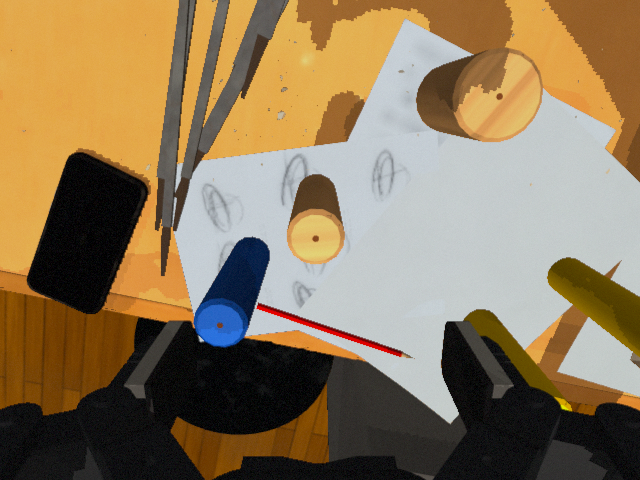

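The wanted pale dowel is at (315,236). The blue look-alike at (220,322) is clear of the finger paths (about 25 mm). I descend.

Call:
apply_moves:
  commands:
    - [[0,-2,45],0]
    - [[0,-2,90],0]
    - [[0,-2,135],0]
    - [[0,-2,164],0]
    - [[0,-2,164],0]

```text
clock: 13.12
position: [0.467, 0.2706, 0.2518]
orientation: [3.12, 0.35, -0.006]
ft_force: [0.1, -0.3, 0.8]
width: 0.0854
```

Call:
apply_moves:
  commands:
    - [[0,0,0],0]
    - [[0,0,0],0]
    - [[0,0,0],0]
    - [[0,0,0],0]
    - [[0,0,0],0]
  claw: 0
  grip_force: 40

```text
clock: 13.75
position: [0.4679, 0.2715, 0.255]
orientation: [-3.122, -0.35, -0.004]
ft_force: [-0.4, -1.9, 6.0]
width: 0.035
```

Call:
apply_moves:
  commands:
    - [[0,0,0],0]
    - [[0,0,0],0]
    - [[0,0,-10],0]
    - [[0,0,-40],0]
    - [[0,0,-80],0]

```text
clock: 14.38
position: [0.467, 0.2714, 0.3346]
orientation: [3.121, 0.351, -0.002]
ft_force: [1.4, -0.9, -0.3]
width: 0.0348
```

Call:
apply_moves:
  commands:
    - [[0,0,-40],0]
    - [[0,0,-80],0]
    - [[0,0,-86],0]
    - [[0,0,-86],0]

```text
clock: 14.88
position: [0.4671, 0.2714, 0.4199]
orientation: [3.122, 0.351, 0.001]
ft_force: [-0.5, -0.3, -1.5]
width: 0.0351
```

Call:
apply_moves:
  commands:
    - [[4,40,0],0]
    - [[8,90,0],0]
    - [[12,140,0],0]
    - [[16,190,0],0]
    - [[21,240,0],0]

```text
clock: 15.5
position: [0.541, 0.0404, 0.418]
orientation: [-3.122, -0.351, 0.004]
ft_force: [0.7, 0.5, -1.1]
width: 0.0354
```

Call:
apply_moves:
  commands:
    - [[4,45,0],0]
    - [[8,80,0],0]
    - [[8,93,0],0]
    - [[8,93,0],0]
    - [[8,93,0],0]

```text
clock: 16.12
position: [0.5692, -0.0449, 0.4194]
orientation: [-3.121, -0.354, 0.001]
ft_force: [0.3, -0.1, -0.5]
width: 0.0349
```

Call:
apply_moves:
  commands:
    - [[0,0,0],0]
    - [[0,0,0],0]

```text
clock: 16.38
position: [0.5694, -0.0459, 0.4199]
orientation: [3.122, 0.353, 0.0]
ft_force: [0.2, 0.5, 0.2]
width: 0.0346
```

```bash
python3 held.py h3; python3 -c "
import cv2
a=cv2.imread('pics/h3_side.png')[60:300,180:500];b=cv2.imread('pics/h3_top.png')[100:340,300:560]
cv2.imwrite('pics/h3.png',cv2.resize(cv2.hconcat([a,b]),None,fx=1.35,fy=1.35))"
```

```text
[ 0.5694 -0.0459  0.4199] 16.375 0.034615664739922655
side -0.1 289 [ 0.5694 -0.0475] 0.0011151362026399997 zmin 0.16555475612737752
side 0.02 87 [ 0.5693 -0.0469] 0.0019104025861033137 zmin 0.28522525143657973
top -0.1 153 [ 0.5714 -0.0474] 0.00037409107425872884 zmin 0.16671992060148777
top 0.02 273 [ 0.5724 -0.0427] 0.0029310677631174784 zmin 0.2853307817425138
```

View pics/h3.png

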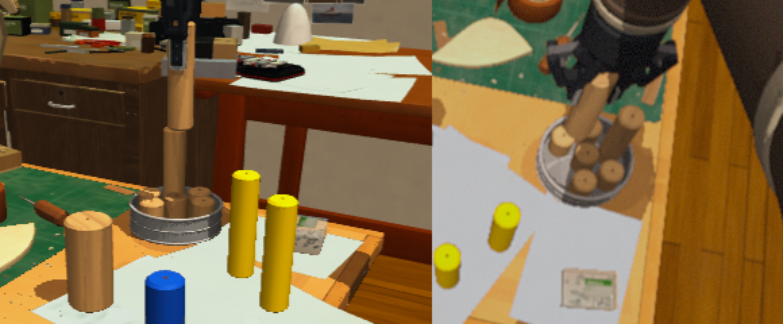

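The held dowel hangs upright over the left gap, the second dowel clear beside it. I descend.

Call:
apply_moves:
  commands:
    - [[0,0,40],0]
    - [[0,0,80],0]
    - [[0,0,105],0]
    - [[0,0,105],0]

```text
clock: 16.98
position: [0.5689, -0.0467, 0.313]
orientation: [-3.121, -0.351, 0.006]
ft_force: [0.8, -1.1, -0.0]
width: 0.0349
```

Call:
apply_moves:
  commands:
    - [[0,0,10],0]
    - [[0,0,20],0]
    - [[0,0,30],0]
    - [[0,0,40],0]
    - [[0,0,50],0]

```text
clock: 17.6
position: [0.5696, -0.0468, 0.264]
orientation: [3.122, 0.351, 0.0]
ft_force: [-0.4, 0.1, -0.2]
width: 0.0351
```

Call:
apply_moves:
  commands:
    - [[0,0,0],0]
    - [[0,0,2],0]
    - [[0,0,4],0]
    - [[0,0,6],0]

```text
clock: 18.1
position: [0.5696, -0.0468, 0.2588]
orientation: [3.122, 0.351, 0.001]
ft_force: [0.1, -0.4, -1.2]
width: 0.0348
```

Call:
apply_moves:
  commands:
    - [[0,0,1],0]
    - [[0,0,2],0]
    - [[0,0,2],0]

```text
clock: 18.48
position: [0.5699, -0.0467, 0.258]
orientation: [3.121, 0.351, 0.002]
ft_force: [-2.4, 0.3, 9.5]
width: 0.0351
```

Floor contact at 0.258 (expected), so I release and rise.

Call:
apply_moves:
  commands:
    - [[0,0,0],0]
    - [[0,0,0],0]
    - [[0,0,0],0]
    - [[0,0,0],0]
  claw: 0.8

```text
clock: 18.98
position: [0.5695, -0.0468, 0.2565]
orientation: [-3.122, -0.351, 0.0]
ft_force: [0.5, 0.6, -0.7]
width: 0.0686
```

Call:
apply_moves:
  commands:
    - [[0,0,-20],0]
    - [[0,0,-60],0]
    - [[0,0,-110],0]
    - [[0,0,-162],0]
    - [[0,0,-162],0]

```text
clock: 19.6
position: [0.5705, -0.0465, 0.4232]
orientation: [3.12, 0.35, 0.012]
ft_force: [0.3, -0.0, -0.7]
width: 0.0689
```

Call:
apply_moves:
  commands:
    - [[0,0,0],0]
    - [[0,0,0],0]

```text
clock: 19.85
position: [0.5692, -0.0468, 0.4172]
orientation: [-3.122, -0.351, 0.004]
ft_force: [-0.4, 0.3, 0.1]
width: 0.0684
```

```bash
python3 tin.py w5; python3 held.py h4; python3 -c "
import cv2
a=cv2.imread('pics/h4_side.png')[100:360,200:460];b=cv2.imread('pics/w5.png')[60:320,150:410]
cv2.imwrite('pics/h4.png',cv2.resize(cv2.hconcat([a,b]),None,fx=1.5,fy=1.5))"
```

```text
[ 0.5692 -0.0468  0.4172] [-3.1215 -0.3509  0.0039] [ 0.2905  0.3381 -0.3768  1.6937  0.1345  1.1379 -1.4708] 19.85 0.06836991253030561
0.046 [ 61.4913 130.8646] 517 med [0.5835 0.1549 0.051 ] mec [0.5751 0.1733] 0.02706906944513321
0.046 [380.7224 129.2788] 1747 med [ 0.6367 -0.0794  0.0519] mec [ 0.6364 -0.08  ] 0.01806395687162876
0.046 [326.8402 149.1712] 1665 med [ 0.6133 -0.0428  0.0519] mec [ 0.6125 -0.0428] 0.018010124564170837
0.046 [405.8621 159.0345] 116 med [ 0.6203 -0.1032  0.0511] mec [ 0.6169 -0.1122] 0.016468049958348274
0.046 [368.603  185.1873] 1559 med [ 0.5933 -0.0813  0.0518] mec [ 0.5926 -0.082 ] 0.01808185875415802
0.046 [408.4193 219.2761] 1474 med [ 0.5735 -0.12    0.0518] mec [ 0.5726 -0.1212] 0.01817157119512558
0.046 [362.0961 237.0447] 1051 med [ 0.5509 -0.0869  0.0518] mec [ 0.5485 -0.0842] 0.01812709867954254
0.046 [221.7207 310.7117] 222 med [0.4597 0.0146 0.051 ] mec [0.4474 0.0177] 0.017608243972063065
0.046 [138.4187 361.9163] 203 med [0.3907 0.0805 0.051 ] mec [0.3856 0.0831] 0.013337409123778343
0.13 [454.7294 189.834 ] 3156 med [ 0.6157 -0.1162  
[... 365 characters left out ...]
5882 157.4118] 102 med [ 0.6201 -0.1031  0.0387] mec [ 0.6167 -0.1104] 0.015751879662275314
0.034 [396.3053 203.5115] 131 med [ 0.5838 -0.1077  0.0388] mec [ 0.5751 -0.117 ] 0.017026569694280624
0.034 [394.6529 249.0531] 942 med [ 0.5386 -0.1223  0.0413] mec [ 0.5497 -0.1116] 0.04800700768828392
0.034 [224.2118 304.4236] 203 med [0.4594 0.0148 0.0392] mec [0.4473 0.0178] 0.017629647627472878
0.034 [143.6145 354.5251] 179 med [0.3906 0.0807 0.0394] mec [0.3865 0.0829] 0.013661064207553864
[ 0.5693 -0.0468  0.4172] 19.9 0.06846325134416593
side -0.13 177 [ 0.5695 -0.0485] 0.003463542913648248 zmin 0.13256191416884222
top -0.13 312 [ 0.5731 -0.0486] 0.0054841536687488006 zmin 0.1325356865220928
```

View pics/h4.png

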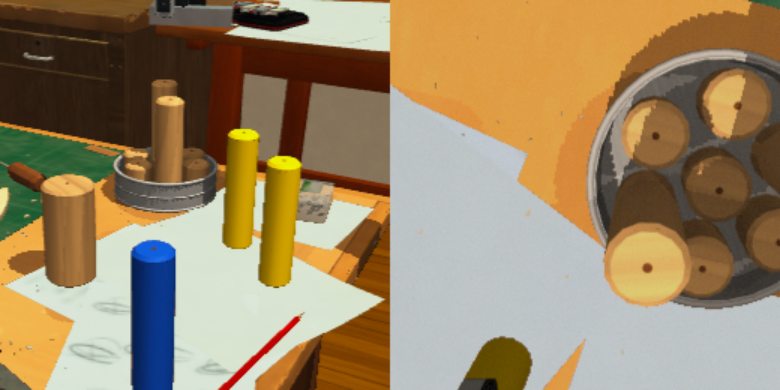

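Both dowels stand upright in the gaps with tops at 0.1438 m (3 + 140 mm). The short dowels, the stout block and the look-alikes are unmoved, and the gripper is clear.

```bash
python3 -c "
from cell import r
print(r.sign_off())"
```

```text
the job is handed in; nothing more can be done
None
```

Both plain pale long dowels now stand in the tin's two gaps, upright and down on its floor, and I've handed the job in at about 20 s.

- **Seating:** each dowel met the floor at the height I expected, with a contact force of 7.5 N and 9.5 N. Both tops then read 0.1438 m, against about 0.143 m for a seated dowel.
- **Surroundings:** the five short dowels read within about 1 mm of where they started. In the last side picture the stout block and the blue and yellow look-alikes stand where they were, and I never reached for them.
- **Withdrawal:** after release the gripper rose well clear, and the force reading was near zero.
- **Disagreement:** the cameras differed by 1–3 mm on the dowels' positions, which is inside the 4–8 mm of play. No check failed.

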